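# Load the cookie tray into the coffee carrier and lift it

### The arm

A 6-joint arm with a two-finger parallel gripper is mounted at the origin on a cart in front of the work surface, level with it; the furniture and walls round the work are solid. World frame = base frame: x ahead of the robot, y to its left, z up, the work surface at z = 0. Lengths are in m, angles in degrees, forces in N, time in s.
With the tool pointing down it reaches from about 0.325 to 0.85 m from the base axis. Payload 15.5 kg.
Tool frame: the origin (TCP) lies at the very end of the fingers, on their centre line; the grasp point (between the pads) lies arm.grip_depth behind it (arm.grip_depth is the distance from the TCP to the grasp point, in m); z points along the fingers, y is the line along which they close (so a half turn about z gives the same grasp; the last joint's range is limited). The gripper opens to 91 mm and grips with 3 to 60 N. Pads are 32 mm wide; open, the fingers measure 118 mm over their backs; the gripper's body (76 mm by 178 mm) begins 60 mm behind the grasp point.
Start: joints at [-76.06, 28.281, 77.091, -0, 74.628, -5.472], TCP at [0.208, -0.589, 0.214] pointing down, gripper open.
Joint ranges: [-166.48, 166.48], [-47.26, 123.95], [12.59, 153.08], [-70.14, 250.14], [6.76, 159.57], [-176.63, 176.63]. Speed limits (degrees/s): [108.29, 108.29, 147.25, 172.46, 172.46, 172.46].

### API

Orientations are given as a 3x3 rotation matrix whose columns are the frame's x, y, z axes.
In Python, from rig import arm gives the robot as it stands. Calls block until the motion is done:
- arm.move_to(position, orientation): joint-space move of the TCP to a pose.
- arm.move_l(position, orientation=None, feed=0.15): straight line of the TCP; orientation=None keeps the orientation; feed is the mean speed in m/s.
- arm.move_joints(angles): joint-space move.
- arm.grip(opening): finger opening in m; the grip force is fixed at half the most; returns when the fingers have stopped.
- arm.sleep(seconds).
- arm.solve_ik(position, orientation): joint angles nearest the present ones, or None.
- arm.snapshot(name): name is "scene" or "top"; returns the picture (384x512x3 uint8, red, green, blue); there is no depth.
- arm.get_calibration(name): a dict with "intrinsics" (3x3 intrinsics, pixels), "k1" (the pictures are not rectified: a ray, as slopes to the right and down, at radius r is drawn at 1 + k1 r^2 times it, then the intrinsics apply), "cam_to_world" (4x4, takes a point from camera to world coordinates). Camera axes: x right, y down, z forward; pixel columns grow to the right and rows downward; lengths in m; the calibration is good to about 2 mm. A picture is of the moment at which its call begins. get_calibration takes no time and is no camera call.
A pose or a line that the arm cannot do raises arm.Unreachable and nothing moves.
- arm.sign_off(): hands the job in; it is judged then, once.
Readings, each from a call of its own:
- arm.current_t(): time.
- arm.current_joint_positions(): joint angles.
- arm.current_dq(): joint speeds.
- arm.current_tau(): joint torques, N m.
- arm.current_ee_pos(): TCP position.
- arm.current_tool_rot(): TCP orientation.
- arm.current_force(): force on the tool from outside, world axes, zero at the start.
- arm.current_torque(): the same for the moment, N m.
- arm.current_width(): finger opening in m.
- arm.current_grasp_force(): force on a finger pad.
Only numpy, scipy, OpenCV 4.12 (cv2) and the standard library are available. Lean on these libraries where they do the work, as an engineer would, in place of code of your own. Each camera call takes 0.05 s, during which the arm holds its last target. There are 200 camera calls.

### The job

Get the coffee carrier ready to be carried to the table: slide the tray of cookies along the worktop, by its black grip, into the runners at the carrier's open end until it is fully home against the back, and let go of the tray. Then take the carrier by the wooden bar of its hoop, lift it about 10 cm clear of the worktop, and finish while still holding it there in the air, level and still, so that the tray stays home in its slot. No cookie or pod may fall off on the way, never tip tray or carrier, and leave the other things on the worktop where they stand.

Things in the scene. Friction and masses are not known exactly. Their poses are not given: they have to be found in the camera images.
- carrier: loose serving carrier, about 0.45 kg (slides on the worktop if pushed by more than about 3 N): dark wood box 190 long x 168 wide, 75 high, on small rubber feet, with a deck on top, a tray slot below, and a steel hoop over it bearing a round-edged wooden grip bar. Origin: middle of its footprint on the worktop; x along its length (open end -x, closed end +x), z up
- carrier_grip (a point): middle of the carrier's wooden grip bar, at carrier (10, 0, 170) mm. The bar runs along the carrier's y, 168 long, 18 thick in x, 22 high, flat-sided; grip it from above, fingers closing along the carrier's x. The loaded carrier (0.6 to 0.9 kg) has its centre of mass under it within about 10 mm
- carrier_mouth (a point): middle of the tray slot's mouth, at carrier (-95, 0, 20) mm. Inside, 156 between the side panels; at each side a runner 12 wide (top face 15.5 above the worktop, 132 between the runners) and an upper guide (underside 26 above the worktop), both of aluminium. Flared plates at the mouth, out to x = -107, lead in
- carrier_stop (a point): middle of the inner face of the carrier's closed end, at carrier (90.5, 0, 20) mm: the stop that the tray's +x rim meets. Fully home, the tray's origin lies over the carrier's origin with the same yaw
- carrier_deck (a point): middle of the carrier's deck, at carrier (0, 0, 55) mm; the deck starts at x = -77, has a rail up to 75 mm and carries two coffee pods, tops at 98 mm
- tray: loose aluminium baking tray, about 0.2 kg, with three cookies: pan 164 x 124, flat rim all round 180 long x 150 wide, 18 to 22 above the underside. Origin: middle of the underside; x along its length, black grip at -x, so the +x end goes in first. Slid along the worktop, the rim passes 2.5 mm over the runners with 3 mm to spare at either side; it settles on them when the carrier is lifted
- tray_grip (a point): holding point on the tray's black grip, at tray (-150, 0, 26) mm. The grip runs along the tray's x from -107 to -177, 18 wide in y, 14 high (19 to 33 above the worktop); take it from above, fingers closing along the tray's y
- cookie_0: round cookie 55 across, 19 high, lying loose in the tray; origin at the middle of its underside
- cookie_1: round cookie 55 across, 19 high, lying loose in the tray; origin at the middle of its underside
- cookie_2: round cookie 55 across, 19 high, lying loose in the tray; origin at the middle of its underside
- pod_0: coffee pod with a brown foil top, 49 across, 43 high, standing loose on the carrier's deck; origin at the middle of its underside
- pod_1: coffee pod with a green foil top, 49 across, 43 high, standing loose on the carrier's deck; origin at the middle of its underside
- mug: bystander: white mug, 83 wide, 116 over the handle, 94 high, near front right; origin at the middle of the underside
- timer: bystander: round kitchen timer with a domed top, 66 across, 60 high, behind the work; origin at the middle of the underside
- jam: bystander: jam jar with a lid, 65 across, 83 high, at the back left; origin at the middle of the underside
Not all that is in view belongs to the job. Of the things like the pod_1, leave any that is pink or yellow; of the rest the smaller one is meant.

How it is judged:
By the outcome, as a careful person would: the job done as asked, in the order asked, and still so for the second after the job is handed in, while the arm keeps its last pose, push and grip.
It also fails if it takes over 67 s, if anything falls off the work surface, if the arm or the gripper's body presses on something with over 40 N, if the wrist force passes 120 N, or if a joint passes its speed limit or range.

## Working session

There is one attempt and no reset: what is moved stays moved. The work goes in short steps, each a Python script; the robot and the scene stay as the last script left them, time stands still between calls to the robot, and variables do not carry over. Pictures are saved under pics/ and viewed, at most 10 in all, crops included, and the job is handed in when it is done.

```bash
ls; mkdir -p pics
python3 - <<'E'
from rig import arm
import cv2
for n in("scene","top"):
    im=arm.snapshot(n); cv2.imwrite(f"pics/{n}0.png",im[:,:,::-1]); c=arm.get_calibration(n); print(c)
print(arm.grip_depth,arm.current_t(),arm.current_width())
print(arm.current_tool_rot())
E
```

```text
pics
{'intrinsics': array([[489.25010969,   0.        , 261.19249758],
       [  0.        , 489.25010969, 189.070429  ],
       [  0.        ,   0.        ,   1.        ]]), 'k1': -0.13549414673578158, 'cam_to_world': array([[-0.75524633, -0.24940342,  0.60613605, -0.23415267],
       [-0.6550666 ,  0.31847159, -0.68517414,  0.88327436],
       [-0.02215234, -0.91453474, -0.40390035,  0.6783037 ],
       [ 0.        ,  0.        ,  0.        ,  1.        ]])}
{'intrinsics': array([[369.66738038,   0.        , 256.94487847],
       [  0.        , 369.66738038, 193.50894123],
       [  0.        ,   0.        ,   1.        ]]), 'k1': -0.041273771039079546, 'cam_to_world': array([[-0.01645887, -0.97580381,  0.21802759,  0.35388137],
       [-0.99985904,  0.0153392 , -0.00682711, -0.01815379],
       [ 0.00331755, -0.21810922, -0.97591873,  1.14435374],
       [ 0.        ,  0.        ,  0.        ,  1.        ]])}
0.0188 0.1 0.0908437053878351
[[ 9.43169711e-01  3.32311356e-01 -2.42239954e-04]
 [ 3.32311428e-01 -9.43169191e-01  9.95812781e-04]
 [ 1.02446634e-04 -1.01971956e-03 -9.99999475e-01]]
```

View pics/top0.png

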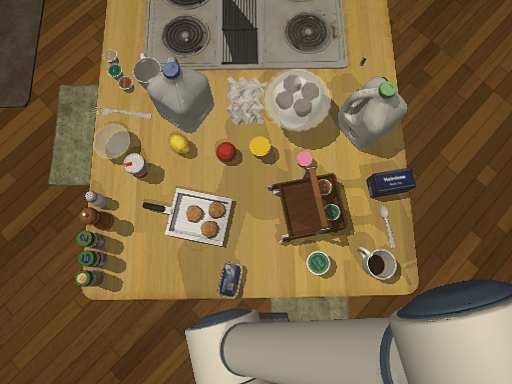

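View pics/scene0.png

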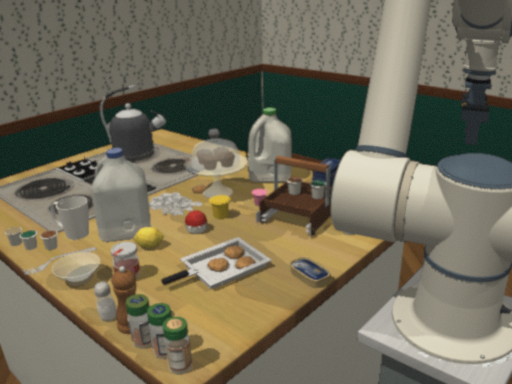

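The top view shows the tray at about (200,216) with its grip at (155,207) pointing left, and the carrier at about (315,207) with its mouth facing left. The pods already stand on the deck at (325,185) and (332,212), and the larger green pod at (318,263) is a decoy. I'll zoom in for corners.

```bash
cat > h.py <<'E'
import numpy as np, cv2
from rig import arm
def ray(n,uv):
    c=arm.get_calibration(n);K=c["intrinsics"];T=c["cam_to_world"]
    uv=np.atleast_2d(np.float64(uv)).reshape(-1,1,2)
    p=cv2.undistortPoints(uv,K,np.array([c["k1"],0,0,0,0]))[:,0]
    return T[:3,3],np.c_[p,np.ones(len(p))]@T[:3,:3].T
def plane(n,uv,z):
    o,d=ray(n,uv); return (o+d*((z-o[2])/d[:,2])[:,None])[:,:2]
def proj(n,P):
    c=arm.get_calibration(n);T=np.linalg.inv(c["cam_to_world"])
    return cv2.projectPoints(np.float64(P).reshape(-1,1,3),cv2.Rodrigues(T[:3,:3])[0],T[:3,3],c["intrinsics"],np.array([c["k1"],0,0,0,0]))[0][:,0]
def rect(mask):
    cs=cv2.findContours(mask.astype(np.uint8),cv2.RETR_EXTERNAL,cv2.CHAIN_APPROX_NONE)[0]
    return max(cs,key=cv2.contourArea)
E
python3 - <<'E'
from h import *
im=cv2.imread("pics/top0.png"); hsv=cv2.cvtColor(im,cv2.COLOR_BGR2HSV)
cv2.imwrite("pics/crop1.png",cv2.resize(im[155:260,135:355],None,fx=3.6,fy=3.6,interpolation=cv2.INTER_CUBIC))
def win(m,x0,y0,x1,y1):
    o=np.zeros_like(m);o[y0:y1,x0:x1]=m[y0:y1,x0:x1];return o
m=win(hsv[...,1]<75,150,180,245,255); m&=hsv[...,2]>90
c=rect(m); P=plane("top",c[:,0],0.022).astype(np.float32)
r=cv2.minAreaRect(P); print("tray",r, cv2.boxPoints(r))
g=win(hsv[...,2]<60,138,195,175,220); c=rect(g);P=plane("top",c[:,0],.033).astype(np.float32);print("grip",cv2.minAreaRect(P))
E
```

```text
tray ((0.5386296510696411, 0.1652577519416809), (0.2024826854467392, 0.14976587891578674), 77.60342407226562) [[0.44375843 0.08245248]
 [0.5900325  0.0503012 ]
 [0.6335009  0.24806303]
 [0.48722678 0.2802143 ]]
grip ((0.5656070113182068, 0.29229000210762024), (0.06820724159479141, 0.017520587891340256), 77.86883544921875)
```

View pics/crop1.png

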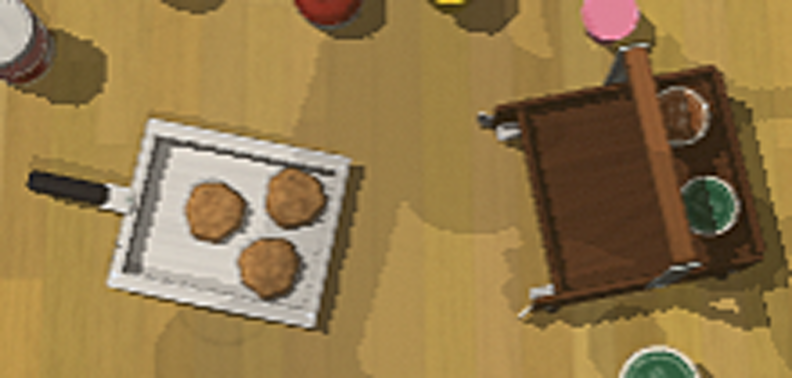

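The crop shows the tray with its rim corners and the grip at (68,188). The carrier's dark box has its rail corners at about (718,66) and (762,262), and the bar runs from (635,48) to (683,262).

Run:
```python
from h import *
im=cv2.imread("pics/top0.png"); hsv=cv2.cvtColor(im,cv2.COLOR_BGR2HSV)
f=lambda u,v:(134.6+u/3.6,154.6+v/3.6)
for u,v in[(675,160),(600,180),(720,170),(30+500,110),(510,300)]:
    x,y=map(int,f(u,v));print((u,v),hsv[y,x])
print("rail R corners z75",plane("top",[f(718,66),f(762,262)],.075), "box L z75",plane("top",[f(497,108),f(555,310)],.075))
bar=(hsv[...,0]<14)&(hsv[...,2]>95)&(hsv[...,1]>110)
m=np.zeros(bar.shape,bool);m[160:245,295:340]=bar[160:245,295:340]
m=cv2.morphologyEx(m.astype(np.uint8),cv2.MORPH_OPEN,np.ones((3,3)))
c=rect(m);r=cv2.minAreaRect(plane("top",c[:,0],.181).astype(np.float32));print("bar",r,cv2.boundingRect(c))
d=(hsv[...,2]<105)&(hsv[...,0]<14)&(hsv[...,1]>90);m=np.zeros(bar.shape,bool);m[168:248,268:352]=d[168:248,268:352]
m=m|bar&(np.indices(bar.shape)[0]<235)&(np.indices(bar.shape)[0]>175)&(np.indices(bar.shape)[1]>290)&(np.indices(bar.shape)[1]<340)
c=rect(cv2.morphologyEx(m.astype(np.uint8),cv2.MORPH_OPEN,np.ones((3,3))))
r=cv2.minAreaRect(plane("top",c[:,0],.075).astype(np.float32));print("box",r,cv2.boundingRect(c))
for k,(g,t) in {"pod0":((682,115),.098),"pod1":((709,205),.098)}.items():print(k,plane("top",[f(*g)],t))
# other objects
print("decoy pod, pink, mug",plane("top",[f(660,375),f(610,12),(378,264)],.04))
```

```text
(675, 160) [ 13 164  84]
(600, 180) [ 13 156  77]
(720, 170) [ 12 163  69]
(530, 110) [ 17 136  43]
(510, 300) [ 19 136 154]
rail R corners z75 [[ 0.65257748 -0.25868317]
 [ 0.48754419 -0.28430406]] box L z75 [[ 0.61925512 -0.07290894]
 [ 0.45179888 -0.11514711]]
bar ((0.5912624001502991, -0.1804647445678711), (0.09427168220281601, 0.016575686633586884), 9.971120834350586) (309, 168, 13, 34)
box ((0.557824432849884, -0.16562218964099884), (0.16583101451396942, 0.10258099436759949), 7.50750732421875) (288, 176, 34, 59)
pod0 [[ 0.60539107 -0.22162238]]
pod1 [[ 0.53112757 -0.23913084]]
decoy pod, pink, mug [[ 0.40030923 -0.20273269]
 [ 0.71248236 -0.17531382]
 [ 0.38148128 -0.38018377]]
```

Run:
```python
from h import *
im=cv2.imread("pics/top0.png"); g=im[...,2].astype(float)
def edge(p,q,n,half=4,N=40,sgn=1):
    # subpixel strongest gradient along normal n on segment p-q
    p,q,n=map(np.float64,(p,q,n));out=[];s=np.arange(-half,half+.01,.1)
    for t in np.linspace(0,1,N):
        pts=(p+(q-p)*t)+s[:,None]*n
        v=cv2.remap(g.astype(np.float32),pts[None,:,0].astype(np.float32),pts[None,:,1].astype(np.float32),cv2.INTER_LINEAR)[0]
        d=np.gradient(cv2.GaussianBlur(v[None],(0,0),5)[0])*sgn; i=d.argmax(); out.append(pts[i]) if d[i]>0.3 else 0
    return np.array(out)
def line(P):
    for _ in range(4):
        vx,vy,x,y=cv2.fitLine(P.astype(np.float32),cv2.DIST_HUBER,0,.0005,.0005)[:,0]
        e=np.abs((P[:,0]-x)*vy-(P[:,1]-y)*vx); P=P[e<max(.0012,1.5*np.median(e))]
    return np.degrees(np.arctan2(vy,vx)),(x,y),len(P),np.sqrt(np.mean(((P[:,0]-x)*vy-(P[:,1]-y)*vx)**2))
f=lambda u,v:np.array((134.6+u/3.6,154.6+v/3.6))
print("far rail", line(plane("top",np.r_[edge(f(525,103),f(608,88),(0,-1)),edge(f(655,78),f(712,67),(0,-1))],.075)))
print("right rail",line(plane("top",edge(f(723,80),f(760,250),(1,0)),.075)))
print("deck mouth edge",line(plane("top",edge(f(527,125),f(560,285),(-1,0)),.055)))
print("bar R",line(plane("top",edge(f(650,60),f(692,250),(1,0),3,sgn=-1),.179)))
print("bar L",line(plane("top",edge(f(630,80),f(670,250),(-1,0),3,sgn=-1),.165)))
# tray
for nm,p,q,n in [("far",(165,121),(340,158),(0,-1)),("near",(120,288),(300,325),(0,1)),("right",(346,170),(318,315),(1,0)),("left",(112,270),(125,220),(-1,0))]:
    print("tray",nm,line(plane("top",edge(f(*p),f(*q),n,3,sgn=-1),.022)))
big=cv2.resize(im[160:250,260:360],None,fx=6,fy=6,interpolation=cv2.INTER_CUBIC);cv2.imwrite("pics/car.png",big)
```

```text
far rail (np.float32(-79.80001), (np.float32(0.6417877), np.float32(-0.18465889)), 67, np.float64(0.000551516250614389))
right rail (np.float32(6.6230216), (np.float32(0.53574), np.float32(-0.2745537)), 14, np.float64(0.0005581943866698397))
deck mouth edge (np.float32(9.972385), (np.float32(0.5310676), np.float32(-0.10443305)), 34, np.float64(0.00032093731985718775))
bar R (np.float32(10.029983), (np.float32(0.56058246), np.float32(-0.19494915)), 33, np.float64(0.0005547842503023712))
bar L (np.float32(10.322759), (np.float32(0.55329925), np.float32(-0.1827132)), 40, np.float64(0.0004909824093994729))
tray far (np.float32(78.11944), (np.float32(0.6102313), np.float32(0.14363283)), 34, np.float64(0.0005543169895458228))
tray near (np.float32(77.48254), (np.float32(0.46544328), np.float32(0.17588876)), 38, np.float64(0.0005873175614006035))
tray right (np.float32(-12.272025), (np.float32(0.5215893), np.float32(0.06685424)), 40, np.float64(0.0005036119222675786))
tray left (np.float32(-11.959532), (np.float32(0.5137903), np.float32(0.25109008)), 36, np.float64(0.00043201570684035014))
```

View pics/car.png

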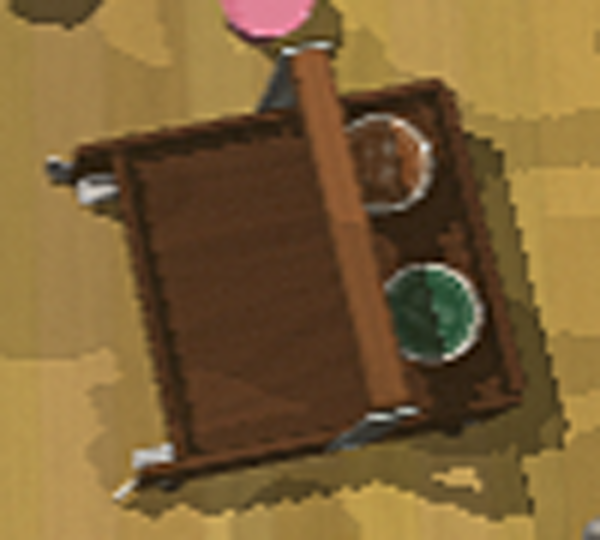

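The crop shows the bar running from (307,45) to (392,410), the white lead-in plates at (97,188) and (152,457), and the box yaw at about -80°. Next I'll cross-check the carrier's centre line and the IK, then grip the tray.

```bash
cat >> h.py <<'E'
def ax(deg): a=np.radians(deg); return np.array([np.cos(a),np.sin(a)])
def R(ydeg):
    y=np.r_[ax(ydeg),0]; z=np.array([0,0,-1.]); return np.c_[np.cross(y,z),y,z]
CY=-79.95; CO=np.array([.5546,-.1780]); TY=-102.16; TO=np.array([.5368,.1550]); G=arm.grip_depth
def P(o,yaw,x,y,z): return np.r_[o+x*ax(yaw)+y*ax(yaw+90),z]
def P_tcp(o,yaw,x,y,z): return P(o,yaw,x,y,z-G)
E
python3 - <<'E'
from h import *
f=lambda u,v:(259.6+u/6,159.6+v/6)
def chk(n,a,b,z):
    m=plane("top",[f(*a),f(*b)],z)-CO; print(n,np.round(np.c_[m@ax(CY),m@ax(CY+90)]*1e3,1).tolist())
chk("plates",(97,188),(152,457),.026); chk("tips",(50,168),(118,495),.026); chk("barends",(307,48),(392,412),.181); chk("pods",(390,163),(437,312),.098); chk("railcorners",(442,82),(523,395),.075)
print("can",plane("top",[(135,165)],.08),plane("top",[(150,68)],.08))
for s in(90,-90):
    for p,y in((P_tcp(TO,TY,-.15,0,.12),TY),(P_tcp(TO,TY,-.15,0,.026),TY),(P_tcp(CO,CY,-.372,0,.026),CY),(P_tcp(CO,CY,-.15,0,.026),CY)):
        print(s,arm.solve_ik(p,R(y+s)))
for s in(0,180): print(s,arm.solve_ik(P_tcp(CO,CY,.01,0,.17),R(CY+s)),arm.solve_ik(P_tcp(CO,CY,.01,0,.30),R(CY+s)))
E
```

```text
plates [[-82.2, 71.8], [-83.0, -69.8]]
tips [[-104.0, 86.9], [-103.7, -85.2]]
barends [[9.1, 84.0], [9.0, -84.5]]
pods [[53.3, 41.4], [58.6, -34.4]]
railcorners [[94.0, 81.8], [95.8, -79.3]]
can [[0.68545286 0.34035678]] [[1.01089282 0.3117147 ]]
90 [ 2.26393460e+01  3.64716680e+01  8.11445306e+01 -2.54444375e-14
  6.23838014e+01  3.47993460e+01]
90 [ 2.26393460e+01  4.34820037e+01  8.45687003e+01 -2.54444375e-14
  5.19492960e+01  3.47993460e+01]
90 [ 1.45096234e+01  3.75458704e+01  1.02333137e+02 -2.54444375e-14
  4.01209930e+01  4.45962343e+00]
90 [-9.74734488e+00  3.77494262e+01  1.01663070e+02 -2.54444375e-14
  4.05875040e+01 -1.97973449e+01]
-90 [ 2.26393460e+01  3.64716680e+01  8.11445306e+01 -2.54444375e-14
  6.23838014e+01 -1.45200654e+02]
-90 [ 2.26393460e+01  4.34820037e+01  8.45687003e+01 -2.54444375e-14
  5.19492960e+01 -1.45200654e+02]
-90 [ 1.45096234e+01  3.75458704e+01  1.02333137e+02 -2.54444375e-14
  4.01209930e+01 -1.75540377e+02]
-90 [-9.74734488e+00  3.77494262e+01  1.01663070e+02 -2.54444375e-14
  4.05875040e+01  1.60202655e+02]
0 [-2.44823991e+01  2.90897159e+01  8.68673319e+01 -2.54444375e-14
  6.40429522e+01  5.54676009e+01] [-2.44823991e+01  2.19252810e+01  7.70415001e+01 -2.54444375e-14
  8.10332190e+01  5.54676009e+01]
180 [-2.44823991e+01  2.90897159e+01  8.68673319e+01 -2.54444375e-14
  6.40429522e+01 -1.24532399e+02] [-2.44823991e+01  2.19252810e+01  7.70415001e+01 -2.54444375e-14
  8.10332190e+01 -1.24532399e+02]
```

```bash
sed -i 's/CO=np.array(\[.5546,-.1780\])/CO=np.array([.5554,-.1779])/' h.py
python3 - <<'E'
from h import *
p=arm.current_ee_pos(); arm.move_l([p[0],p[1],.30],feed=.25)
arm.move_to(P_tcp(TO,TY,-.15,0,.25),R(TY+90))
arm.grip(.05)
arm.move_l(P_tcp(TO,TY,-.15,0,.026),feed=.15)
print("F",arm.current_force(),arm.current_ee_pos())
arm.grip(0.0); print(arm.current_width(),arm.current_grasp_force(),arm.current_force(),arm.current_t())
arm.move_l(P_tcp(CO,CY,-.372,0,.0265),R(CY+90),feed=.06)
print(arm.current_width(),arm.current_force(),arm.current_t())
for n in("top","scene"): cv2.imwrite(f"pics/{n}1.png",arm.snapshot(n)[:,:,::-1])
im=cv2.imread("pics/top1.png");cv2.imwrite("pics/c2.png",cv2.resize(im[150:270,150:360],None,fx=3.8,fy=3.8,interpolation=cv2.INTER_CUBIC))
E
```

```text
F [-0.19582421 -0.65113719 -1.25837806] [0.56888719 0.30182608 0.00797777]
0.017993419139000835 29.99979078769684 [-0.48990638 -0.39554358  1.68857037] 6.9583
0.017784466447609837 [ 0.15254992 -1.49885708 -2.33072012] 9.4
```

View pics/c2.png

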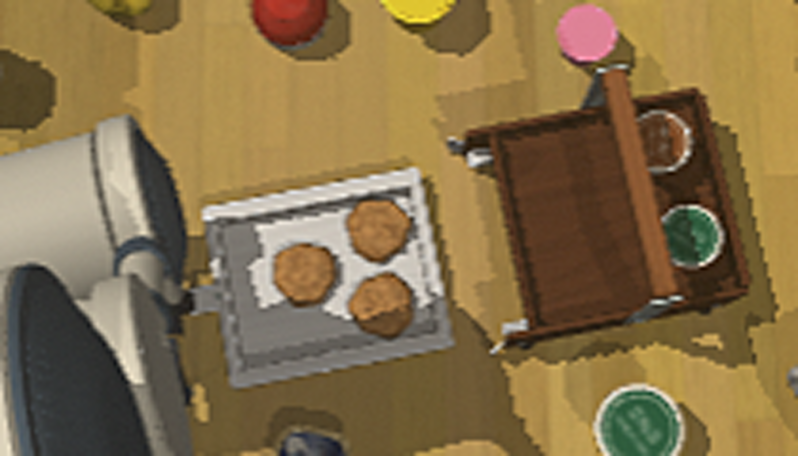

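The tray is gripped and lies roughly in line with the mouth. Its rim corners are at (418,170), (452,343), (235,385) and (203,208); I'll check them in the carrier's frame.

Run:
```python
from h import *
f=lambda u,v:(149.6+u/3.8,149.6+v/3.8)
m=plane("top",[f(*q) for q in((418,170),(452,343),(235,385),(203,208))],.022)-CO
print(np.round(np.c_[m@ax(CY),m@ax(CY+90)]*1e3,1).tolist())
m=plane("top",[f(*q) for q in((452,145),(495,350))],.026)-CO;print("tips",np.round(np.c_[m@ax(CY),m@ax(CY+90)]*1e3,1).tolist())
p=arm.current_ee_pos()[:2]-CO;print(p@ax(CY),p@ax(CY+90))
```

```text
[[-133.4, 70.8], [-133.9, -72.9], [-309.2, -72.8], [-311.2, 73.0]]
tips [[-102.2, 85.2], [-101.7, -85.2]]
-0.37202152659382864 2.898253760241363e-05
```

The tray is centred to within 1 mm with matching yaw, so I'll insert it in steps while watching the force.

Run:
```python
from h import *
ex=np.r_[ax(CY),0]; ey=np.r_[ax(CY+90),0]
def st(x):
    F=arm.current_force(); print(round(x*1e3,1),"Fx %.2f Fy %.2f Fz %.2f"%(F@ex,F@ey,F[2]),"t",arm.current_t()); return F@ex
for x in(-.12,-.08,-.04,-.015):
    arm.move_l(P_tcp(CO,CY,x-.15,0,.0265),feed=.05); F=st(x)
    if F<-6: break
else:
    while x<.006:
        x+=.0025; arm.move_l(P_tcp(CO,CY,x-.15,0,.0265),feed=.02); F=st(x)
        if F<-2.8 and x>-.004: break
cv2.imwrite("pics/top2.png",arm.snapshot("top")[:,:,::-1]);cv2.imwrite("pics/scene2.png",arm.snapshot("scene")[:,:,::-1])
a=cv2.imread("pics/top2.png")[150:270,200:360];b=cv2.imread("pics/scene2.png")[130:250,220:360]
cv2.imwrite("pics/c3.png",np.hstack([cv2.resize(a,(480,360),interpolation=2),cv2.resize(b,(320,360),interpolation=2)]))
```

```text
-120.0 Fx 0.87 Fy 0.34 Fz -2.61 t 11.6917
-80.0 Fx 0.49 Fy 0.24 Fz -2.22 t 12.6417
-40.0 Fx -0.01 Fy 0.37 Fz -2.18 t 13.5917
-15.0 Fx 0.53 Fy -0.02 Fz -2.44 t 14.2417
-12.5 Fx 0.40 Fy -1.03 Fz -2.09 t 14.5167
-10.0 Fx 0.80 Fy 0.48 Fz -1.72 t 14.7917
-7.5 Fx 1.01 Fy -0.31 Fz -1.80 t 15.0667
-5.0 Fx 0.86 Fy -0.57 Fz -1.33 t 15.3417
-2.5 Fx 0.69 Fy 0.22 Fz -1.33 t 15.6167
0.0 Fx 1.73 Fy 0.44 Fz -2.11 t 15.8917
2.5 Fx 0.53 Fy 0.44 Fz -1.53 t 16.1667
5.0 Fx -1.35 Fy -1.14 Fz -1.51 t 16.4417
7.5 Fx -0.82 Fy -0.29 Fz -1.95 t 16.7167
```

View pics/c3.png

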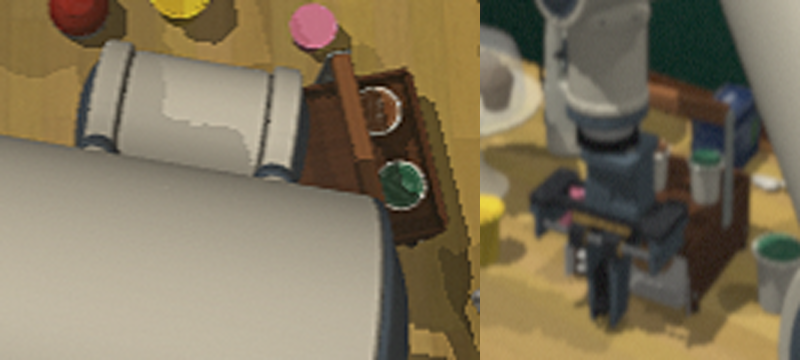

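The arm hides most of the carrier, and the force dropped near +4 mm. I'll push a little further and confirm contact from carrier motion in the image and averaged force.

Run:
```python
from h import *
ex=np.r_[ax(CY),0]
def shift(b,a=cv2.imread("pics/top1.png")):
    s=np.s_[172:232,315:352]; g=[cv2.cvtColor(i,cv2.COLOR_BGR2GRAY)[s].astype(np.float32) for i in(a,b)]
    (d,r)=cv2.phaseCorrelate(g[0],g[1],cv2.createHanningWindow((37,60),cv2.CV_32F)); 
    q=plane("top",[(333,202),(333+d[0],202+d[1])],.09); m=(q[1]-q[0])*1e3
    return "shift ex %.2f ey %.2f resp %.2f"%(m@ax(CY),m@ax(CY+90),r)
F=lambda:np.mean([arm.current_force()@ex for _ in range(1)]+[(arm.sleep(.02),arm.current_force()@ex)[1] for _ in range(10)])
print(F(),shift(cv2.imread("pics/top2.png")))
for x in(.0095,.0115):
    arm.move_l(P_tcp(CO,CY,x-.15,0,.0265),feed=.02); print(x,F(),shift(arm.snapshot("top")[:,:,::-1].copy()),arm.current_width())
print(arm.current_t())
```

```text
0.3028863124479788 shift ex 5.52 ey 0.36 resp 0.80
0.0095 -1.1200119181633477 shift ex 8.09 ey 0.15 resp 0.83 0.017416152513449842
0.0115 -1.3320386781409665 shift ex 9.81 ey 0.19 resp 0.74 0.017798551022710548
17.9167
```

The carrier now moves one-to-one with the tray, and contact came at about +2 mm, where home was expected. So the tray is home; I'll release, withdraw and look.

Run:
```python
from h import *
arm.grip(.05)
p=arm.current_ee_pos(); arm.move_l([p[0],p[1],.09],feed=.1); arm.move_l([p[0]-.0,p[1]+.06,.30],feed=.25)
q=arm.current_joint_positions(); q[0]+=40; arm.move_joints(q); print(arm.current_t())
for n in("top","scene"): cv2.imwrite(f"pics/{n}3.png",arm.snapshot(n)[:,:,::-1])
a=cv2.imread("pics/top3.png")[155:255,230:360];b=cv2.imread("pics/scene3.png")[130:260,200:360]
cv2.imwrite("pics/c4.png",np.hstack([cv2.resize(a,(455,350),interpolation=2),cv2.resize(b,(345,350),interpolation=2)]))
```

```text
21.9333
```

View pics/c4.png

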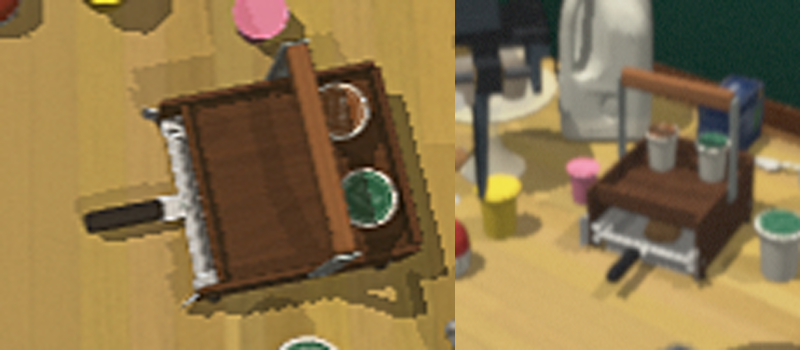

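The tray sits in the slot, with the grip at (125,215) in the left half and the rim just inside the mouth; pods are upright. I'll measure the grip and the carrier shift to confirm it's home.

Run:
```python
from h import *
f=lambda u,v:(229.6+u/3.5,154.6+v/3.5)
im=cv2.imread("pics/top3.png"); a=cv2.imread("pics/top1.png"); s=np.s_[165:240,295:355]
g=[cv2.cvtColor(i,cv2.COLOR_BGR2GRAY)[s].astype(np.float32) for i in(a,im)]
d,r=cv2.phaseCorrelate(g[0],g[1],cv2.createHanningWindow((60,75),cv2.CV_32F)); q=plane("top",[(325,202),(325+d[0],202+d[1])],.1); C=CO+q[1]-q[0]
print("shift",(q[1]-q[0])*1e3,r,"new CO",C)
v=cv2.cvtColor(im,cv2.COLOR_BGR2HSV)[...,2]; m=np.zeros_like(v);m[205:226,250:279]=v[205:226,250:279]<58
R_=cv2.minAreaRect(plane("top",rect(m)[:,0],.033).astype(np.float32)); w=np.array(R_[0])-C
print(R_,"grip in carrier",w@ax(CY),w@ax(CY+90))
m=plane("top",[f(*x) for x in((298,42),(342,254))],.181)-C;print("bar ends",m@ax(CY),m@ax(CY+90))
m=plane("top",[f(172,120),f(205,292)],.026)-C;print("rim outer",m@ax(CY),m@ax(CY+90))
```

```text
shift [ 0.29264778 -9.33596549] 0.91376991420322 new CO [ 0.55569265 -0.18723597]
((0.5308153629302979, -0.04918377846479416), (0.016258344054222107, 0.06394889205694199), 10.478470802307129) grip in carrier -0.1402751656155497 -0.00040441928909562064
bar ends [0.01109715 0.00648267] [ 0.08528036 -0.08236587]
rim outer [-0.08104029 -0.08403669] [ 0.07702562 -0.07782178]
```

The grip is about 140 mm behind the carrier's origin (142 nominal), so the tray is home to within about 2 mm. Now the bar, biased 1.5 mm toward -x so that closing can only push the stop against the tray.

```bash
sed -i 's/CO=np.array(\[.5554,-.1779\])/CO=np.array([.5557,-.1872])/' h.py
python3 - <<'E'
from h import *
arm.grip(.07)
arm.move_to(P_tcp(CO,CY,.0085,0,.30),R(CY))
arm.move_l(P_tcp(CO,CY,.0085,0,.170),feed=.12); print(arm.current_force(),arm.current_ee_pos())
arm.grip(0.0); print(arm.current_width(),arm.current_grasp_force(),arm.current_force(),arm.current_torque())
arm.sleep(.3)
arm.move_l(P_tcp(CO,CY,.0085,0,.19),feed=.02)
print(arm.current_force(),arm.current_torque())
arm.move_l(P_tcp(CO,CY,.0085,0,.272),feed=.05); arm.sleep(.5)
print(arm.current_force(),arm.current_torque(),arm.current_width(),arm.current_ee_pos(),arm.current_t())
for n in("top","scene"): cv2.imwrite(f"pics/{n}4.png",arm.snapshot(n)[:,:,::-1])
a=cv2.imread("pics/top4.png")[150:260,220:370];b=cv2.imread("pics/scene4.png")[90:250,200:360]
cv2.imwrite("pics/c5.png",np.hstack([cv2.resize(a,(430,360),interpolation=2),cv2.resize(b,(360,360),interpolation=2)]))
E
```

```text
[-0.26937694 -0.11200678  0.03787631] [ 0.55760164 -0.19569926  0.15187343]
0.017950081895922527 30.000062584877014 [ 0.85771087 -6.15089759  0.83781495] [-1.31236758 -0.11124441  0.00437759]
[-0.38933739  0.21441277 -8.08149296] [-0.04300089  0.0442382   0.0024951 ]
[ 1.10750146  0.47525799 -7.71353017] [ 0.00823646 -0.0073802   0.00250521] 0.01766515403706525 [ 0.55717252 -0.19558314  0.25318655] 30.425
```

View pics/c5.png

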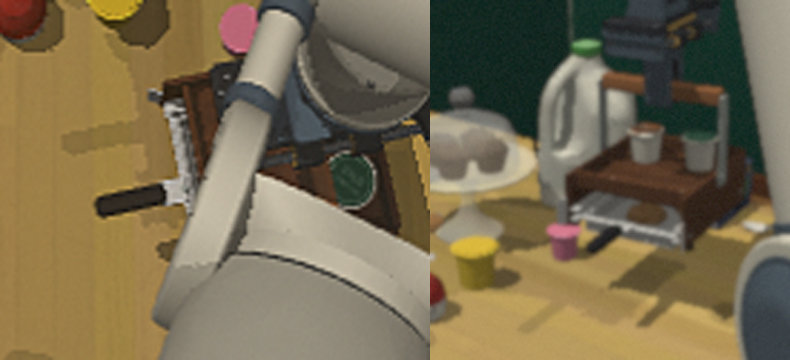

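The carrier hangs level (7.9 N, almost no moment), with the pods upright and the tray in its slot. One last check of the tray's depth, then I hand in.

Run:
```python
from h import *
im=cv2.imread("pics/top4.png"); C=np.array(arm.current_ee_pos()[:2])-.010*ax(CY)
v=cv2.cvtColor(im,cv2.COLOR_BGR2HSV)[...,2]; m=np.zeros_like(v);m[200:220,248:279]=v[200:220,248:279]<58
r=cv2.minAreaRect(plane("top",rect(m)[:,0],.1325).astype(np.float32)); w=np.array(r[0])-C
x=w@ax(CY); print(r,x,w@ax(CY+90),arm.current_dq(),arm.current_t())
if abs(x+.142)<.005 : arm.sign_off(); print("signed off")
```

```text
((0.5306054353713989, -0.047797419130802155), (0.01654123142361641, 0.06658090651035309), 10.516561508178711) -0.14015283269771014 -0.00039231165163658346 [ 0.03395757  0.00170056  0.02651134  0.01598353  0.01042942 -0.04674619] 30.525
the job is handed in; nothing more can be done
signed off
```

I handed the job in at 30.5 s: the tray is home in its slot to within about 2 mm by camera measurement, and the arm is holding the carrier level by its bar about 10 cm up; seating the tray slid the carrier about 9 mm along the worktop.

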